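Clear used plug cutters from the clip strip

TASK

Pull the two used agar plug cutters (orange grips) out of the sprung clip strip and drop both into the discard tin, then slide the tin's blue cover fully shut. Leave the two clean cutters (white grips) clipped home in the strip, and do not disturb the other things on the bench.

Things in the scene. Friction and masses are not known exactly. Their poses are not given: they have to be found in the camera images.
- strip: grey bar fixed to the bench, 34 mm (x) by 198 (y) by 14 high, end caps 18; origin: centre of its underside. Bores in a row along y at -67.5, -22.5, 22.5, 67.5 mm, 10 mm deep, floor 4 mm above the bench. Each has two steel leaf springs on its y sides, up to 23 mm above the bench, closing over a cutter's cone. A seated cutter's plastic grip stands 24 to 50 mm above the bench
- used_a: plug cutter with an orange (used) grip, 46 mm tall, 30 g, upright in a bore of the strip, axes parallel to the strip's. Origin: centre of its foot. Steel foot 12 mm wide, 10 high, cone to a 7 mm neck at 14, plastic grip from 20 to 46 mm above the foot, 14 mm along its x, 16 along y; take it by the 14 mm faces from above. Drawn straight up: 5 to 15 N over 5 mm, then little; clear of the springs after 20 mm
- used_b: plug cutter with an orange (used) grip, 46 mm tall, 30 g, upright in a bore of the strip, axes parallel to the strip's. Origin: centre of its foot. Steel foot 12 mm wide, 10 high, cone to a 7 mm neck at 14, plastic grip from 20 to 46 mm above the foot, 14 mm along its x, 16 along y; take it by the 14 mm faces from above. Drawn straight up: 5 to 15 N over 5 mm, then little; clear of the springs after 20 mm
- clean_a: plug cutter with a white (clean) grip, 46 mm tall, 30 g, upright in a bore of the strip, axes parallel to the strip's. Origin: centre of its foot. Steel foot 12 mm wide, 10 high, cone to a 7 mm neck at 14, plastic grip from 20 to 46 mm above the foot, 14 mm along its x, 16 along y; take it by the 14 mm faces from above. Drawn straight up: 5 to 15 N over 5 mm, then little; clear of the springs after 20 mm
- clean_b: plug cutter with a white (clean) grip, 46 mm tall, 30 g, upright in a bore of the strip, axes parallel to the strip's. Origin: centre of its foot. Steel foot 12 mm wide, 10 high, cone to a 7 mm neck at 14, plastic grip from 20 to 46 mm above the foot, 14 mm along its x, 16 along y; take it by the 14 mm faces from above. Drawn straight up: 5 to 15 N over 5 mm, then little; clear of the springs after 20 mm
- tin: open aluminium tin fixed to the bench, 110 mm (x) by 130 mm (y), walls 3 mm, floor 3 mm thick, rim 58 mm above the bench, cover rails to 65 mm along its two y sides; origin at the centre of its underside. A cutter fits under the cover standing or lying
- cover (a joint): the tin's blue sliding cover: 0 fully shut, 0.09 m fully open; opens along the tin's own +x, shuts along -x (roughly towards the robot); about 1.5 N friction, stays where left. At value q it covers the tin from x = q - 0.055 m (tin frame) on; the mouth is free from -0.052 m to there. Its top is 62 mm above the bench
- cover_grip (a point): centre of the black upright grip on the cover, 12 mm (tin x) by 44 mm (tin y) by 22 mm high (from 62 to 84 mm above the bench); in the tin's frame it lies at x = q - 0.035 m, y = 0
- beaker: clear 50 ml beaker, 48 mm across, 57 mm high, loose bystander; origin under its centre
- marker_black: white marker with black cap lying on the bench, 134 mm long (its y), 12 mm thick, loose bystander; origin at its centre, underside
- timer: small white bench timer, 33 x 52 x 47 mm, loose bystander; origin under its centre
- porcelain_dish: small white porcelain dish, 46 mm across, 20 mm high, loose bystander; origin under its centre

How it is judged:
By the outcome, as a careful person would: the job done as asked, in the order asked, and still so for the second after the job is handed in, with the robot touching nothing.
It also fails if it takes over 72 s, if anything falls off the work surface, if the arm or the gripper's body presses on something with over 40 N, if the wrist force passes 120 N, or if a joint passes its speed limit or range.

ROBOT

A 7-joint arm with a two-finger parallel gripper is mounted at the origin on a cart in front of the work surface, level with it; the furniture and walls round the work are solid. World frame = base frame: x ahead of the robot, y to its left, z up, the work surface at z = 0. Lengths are in mm, angles in rad, forces in N, time in s.
With the tool pointing down it reaches from about 350 to 900 mm from the base axis. Payload 19.9 kg.
Tool frame: the origin (TCP) lies midway between the tips of the shut fingers; the grasp point (between the pads) lies 19 mm behind it; z points along the fingers, y is the line along which they close (so a half turn about z gives the same grasp; the last joint's range is limited). The gripper opens to 85 mm and grips with 20 to 120 N. Pads are 22 mm wide; open, the fingers measure 114 mm over their backs; the gripper's body (76 mm by 85 mm) begins 54 mm behind the grasp point. The pads swing forward as they close: fully open they stand 13 mm farther back than shut.
Start: joints at [-1.216, 0.417, -0.01, 1.614, 0.005, 1.111, -0.053], TCP at [241.531, 576.424, 231.26] pointing down, gripper open.
Joint ranges: [-2.81, 2.81], [-0.39, 2.02], [-1.27, 1.25], [0.06, 2.57], [-1.19, 4.33], [0.19, 2], [-2.82, 2.82]. Speed limits (rad/s): [1.89, 1.89, 2.39, 2.39, 3.01, 3.01, 3.01].

INTERFACE

Orientations are given as a unit quaternion [x, y, z, w].
In Python, from cell import robot gives the robot as it stands. The module is installed in compiled form; this text tells all that it offers.
- The arm moves only by the tool drive_tool, never from a script. Its argument "targets" is a list of rows, each an object of numbers: "tx", "ty", "tz": the shift along the world's x, y, z in m; "rx", "ry", "rz": the turn, a rotation vector about the world's x, y, z in rad. A call has 1 to 20 rows; each row shifts and turns the commanded pose from where the row before left it; what a row does not reach is not made up. A row lasts 1/12 s, in which the tool goes at most 41.7 mm and 7.16 degrees, less where a joint would pass 70% of its speed; a pose out of reach is approached as far as the arm can. A call is refused whole if a number of a shift passes 0.0417 or a number of a turn 0.125, either way. A call with a gripper value outside its range is refused whole. "fingers" is the finger opening in m, from 0 to 0.0854, set as the call begins (left out, the last holds). The fingers move at their own pace and stop on an object; "force" is the grip in N (left out, the last holds). Time passes only in rows, so rows that do not move let the fingers close. It gives the time, the measured TCP pose, the force, the opening and the grip force at its end, in the units of the state.
- robot.get_obs(): the state, without advancing time (a new reading comes with each control period).
- robot.camera(name): name is "side" or "top" or "wrist"; returns the picture (384x512x3 uint8, blue, green, red); there is no depth.
- robot.camera_params(name): a dict with "camera_matrix" (3x3 intrinsics, pixels), "k1" (the pictures are not rectified: a ray, as slopes to the right and down, at radius r is drawn at 1 + k1 r^2 times it, then the intrinsics apply), "xyz" and "rotation" of the camera in the world. Camera axes: x right, y up, looking along -z (the intrinsics and any distortion apply to the point x, -y, -z); pixel columns grow to the right and rows downward; lengths in mm; the calibration is good to about 2 mm. A picture is of the moment at which its call begins: read the wrist's pose just before it. camera_params takes no time and is no camera call; for the wrist camera it gives the pose at the moment of the call.
- robot.close_job(): hands the job in; it is judged then, once.
The state is a dict: "clock": time; "joint_positions": joint angles; "qvel": joint speeds; "tau": joint torques, N m; "eef_pos": TCP position; "tool_rot": TCP orientation; "ft_force": force on the tool from outside, world axes, zero at the start; "torque": the same for the moment, N m; "grip_width": opening from 0.0 (shut) to 1.0 (fully open); "gripper_force": force on a finger pad.
Only numpy, scipy, OpenCV 4.12 (cv2) and the standard library are available. Lean on these libraries where they do the work, as an engineer would, in place of code of your own. Each camera call takes 0.05 s, during which the arm holds its last target. There are 200 camera calls.

## Working session

There is one attempt and no reset: what is moved stays moved. The work goes in short steps, Python scripts to look and compute and a tool call to move; the robot and the scene stay as the last step left them, time stands still between calls to the robot, and variables do not carry over. Pictures are saved under pics/ and viewed, at most 10 in all, crops included, and the job is handed in when it is done.

Besides the shell and the picture viewer there is one more tool, called after "Request:" as name([rows], argument=value, ...), one row to a line, values as JSON. drive_tool: Moves the arm, as the interface text tells. Its arguments: {"type":"object","properties":{"targets":{"type":"array","items":{"type":"object","properties":{"tx":{"type":"number"},"ty":{"type":"number"},"tz":{"type":"number"},"rx":{"type":"number"},"ry":{"type":"number"},"rz":{"type":"number"}}}},"fingers":{"type":"number"},"force":{"type":"number"}},"required":["targets"]}

```bash
mkdir -p pics
cat > h.py <<'E'
import numpy as np, cv2
from cell import robot
def ray(P,u,v):
    K=np.array(P["camera_matrix"],float); d=np.array([(u-K[0,2])/K[0,0],(v-K[1,2])/K[1,1]])
    s=d.copy()
    for _ in range(20): s=d/(1+P["k1"]*(s@s))
    return np.array(P["xyz"],float), np.array(P["rotation"],float)@np.array([s[0],-s[1],-1.])
def onz(P,u,v,z):
    o,d=ray(P,u,v); return o+d*(z-o[2])/d[2]
def blobs(m,amin=30):
    n,l,s,c=cv2.connectedComponentsWithStats(m.astype(np.uint8))
    return [(s[i].tolist(),c[i].round(1).tolist()) for i in range(1,n) if s[i][4]>=amin]
E
python3 - <<'E'
from h import *
o=robot.get_obs(); print({k:np.round(v,3).tolist() for k,v in o.items()})
ims=[]
for n in("top","side"):
    im=robot.camera(n);cv2.imwrite(f"pics/{n}0.png",im);P=robot.camera_params(n);print(n,{k:np.round(v,3).tolist() for k,v in P.items()})
    h=cv2.cvtColor(im,cv2.COLOR_BGR2HSV)
    print("orange",blobs((h[...,0]>4)&(h[...,0]<20)&(h[...,1]>150)&(h[...,2]>120)))
    print("blue",blobs((h[...,0]>95)&(h[...,0]<125)&(h[...,1]>120)&(h[...,2]>50),80))
E
```

```text
{'clock': 0.0, 'joint_positions': [-1.215, 0.418, -0.01, 1.614, 0.005, 1.111, -0.053], 'qvel': [0.001, -0.002, 0.001, 0.001, -0.001, -0.003, 0.001], 'tau': [0.0, -86.446, 0.679, -43.492, 0.019, 0.007, 0.0], 'eef_pos': [241.387, 576.103, 230.647], 'tool_rot': [0.197, 0.98, -0.001, -0.0], 'ft_force': [-0.175, 0.47, 0.122], 'torque': [-0.028, -0.004, -0.015], 'gripper_force': 0.0, 'grip_width': 0.998}
top {'camera_matrix': [[378.287, 0.0, 256.539], [0.0, 378.287, 190.97], [0.0, 0.0, 1.0]], 'k1': -0.066, 'xyz': [528.575, -36.409, 946.164], 'rotation': [0.016, -0.02, -0.704, 0.71]}
orange []
blue [([362, 0, 42, 19, 218], [375.3, 9.4]), ([456, 37, 45, 24, 663], [479.3, 47.5]), ([260, 125, 16, 17, 212], [267.3, 133.0]), ([464, 131, 27, 23, 550], [477.0, 142.0]), ([292, 138, 17, 17, 215], [299.7, 146.1]), ([110, 169, 53, 49, 2159], [135.8, 190.5])]
side {'camera_matrix': [[346.674, 0.0, 255.264], [0.0, 346.674, 192.41], [0.0, 0.0, 1.0]], 'k1': -0.086, 'xyz': [211.123, -738.816, 772.97], 'rotation': [0.414, -0.095, -0.217, 0.879]}
orange []
blue [([196, 18, 25, 26, 421], [209.7, 30.4]), ([201, 149, 41, 24, 506], [222.6, 160.8]), ([294, 184, 11, 10, 85], [299.0, 188.5]), ([438, 195, 31, 23, 480], [454.7, 204.2]), ([299, 201, 12, 10, 88], [304.6, 205.3]), ([437, 225, 38, 35, 187], [457.0, 243.8]), ([395, 278, 31, 26, 360], [410.3, 290.2])]
```

View pics/top0.png

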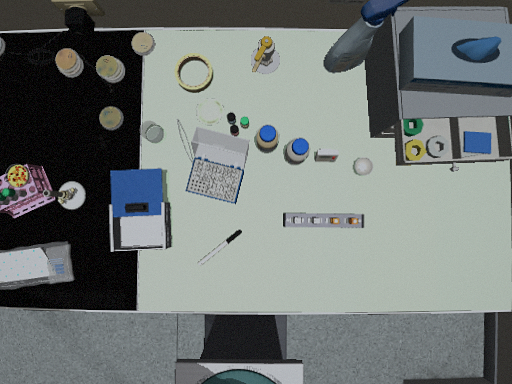

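View pics/side0.png

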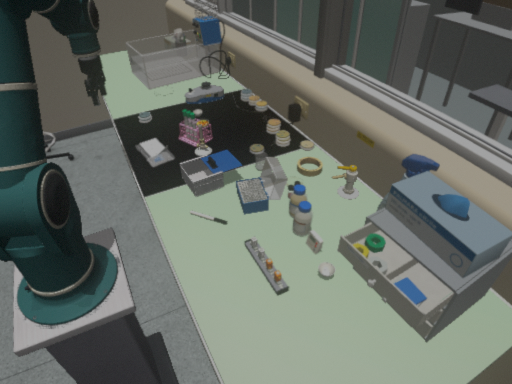

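The top view shows the strip along the row from (284,220) to (363,220). The white grips are at (298,220) and (316,220), the orange ones at (334,220) and (352,220). The tin is at about (140,210), with its blue cover and black grip (137,207) open away from the robot. The side view agrees with this.

```bash
cat >> h.py <<'E'
from scipy.spatial.transform import Rotation as R
def ray(P,u,v):
    K=np.array(P["camera_matrix"],float); d=np.array([(u-K[0,2])/K[0,0],(v-K[1,2])/K[1,1]])
    s=d.copy()
    for _ in range(20): s=d/(1+P["k1"]*(s@s))
    return np.array(P["xyz"],float), R.from_quat(P["rotation"]).apply([s[0],-s[1],-1.])
E
python3 - <<'E'
from h import *
P=robot.camera_params("top"); im=cv2.imread("pics/top0.png"); h=cv2.cvtColor(im,cv2.COLOR_BGR2HSV)
sub=im[205:235,280:370]
H=h[205:235,280:370]
ob=blobs((H[...,0]<25)&(H[...,1]>90)&(H[...,2]>90),8)
for s,c in ob: u,v=c[0]+280,c[1]+205; print("orange",s[2:],(u,v),onz(P,u,v,50).round(1))
wb=blobs((H[...,1]<40)&(H[...,2]>165),8)
for s,c in wb: print("white",s,[c[0]+280,c[1]+205],onz(P,c[0]+280,c[1]+205,50).round(1))
for u,v in[(284,213),(363,213),(363,228),(284,228)]: print("strip",onz(P,u,v,16).round(1))
b=(h[...,0]>95)&(h[...,0]<125)&(h[...,1]>120)&(h[...,2]>50); b[:160]=0;b[230:]=0;b[:,:100]=0;b[:,175:]=0
r=cv2.minAreaRect(np.argwhere(b)[:,::-1].astype(np.float32));print(r)
for u,v in cv2.boxPoints(r): print("cover",(u.round(1),v.round(1)),onz(P,u,v,62).round(1))
g=h[195:220,118:160]; k=blobs(g[...,2]<60,15)
for s,c in k: print("grip",s,c,onz(P,c[0]+118,c[1]+195,84).round(1))
a=cv2.resize(im[160:260,95:180],None,fx=4.7,fy=4.7,interpolation=cv2.INTER_CUBIC);c=cv2.resize(im[200:240,278:370],None,fx=4.3,fy=4.3,interpolation=cv2.INTER_CUBIC)
o=np.zeros((480,800,3),np.uint8);o[:a.shape[0],:a.shape[1]]=a[:480];o[:c.shape[0],402:402+c.shape[1]]=c
cv2.imwrite("pics/crop0.png",o)
E
```

```text
orange [8, 6, 32] (334.3, 220.4) [ 505.7 -226.3   50. ]
orange [7, 6, 27] (353.6, 220.5) [ 505.7 -272.5   50. ]
white [0, 0, 90, 30, 1511] [325.6, 219.4] [ 507.9 -205.5   50. ]
white [6, 13, 5, 5, 16] [288.2, 219.8] [ 506.4 -116.7   50. ]
white [15, 13, 6, 6, 36] [297.5, 220.5] [ 504.9 -138.7   50. ]
white [22, 13, 2, 5, 9] [302.4, 219.8] [ 506.6 -150.4   50. ]
white [28, 13, 2, 5, 10] [308.5, 220.0] [ 506.2 -164.8   50. ]
white [34, 13, 6, 6, 28] [316.6, 220.5] [ 505.2 -184.1   50. ]
white [45, 13, 3, 6, 12] [326.3, 220.4] [ 505.6 -207.2   50. ]
white [64, 13, 2, 5, 8] [344.6, 220.0] [ 506.7 -251.    50. ]
white [55, 14, 3, 4, 9] [335.9, 220.3] [ 505.9 -230.1   50. ]
strip [ 522.2 -109.3   16. ]
strip [ 523.4 -305.1   16. ]
strip [ 486.4 -304.9   16. ]
strip [ 485.4 -109.5   16. ]
((136.26309204101562, 192.26187133789062), (47.49067687988281, 51.53562545776367), 87.1375961303711)
cover (np.float32(109.3), np.float32(169.8)) [620.8 307.5  62. ]
cover (np.float32(160.8), np.float32(167.3)) [627.6 184.7  62. ]
cover (np.float32(163.2), np.float32(214.7)) [516.2 176.8  62. ]
cover (np.float32(111.7), np.float32(217.3)) [508.8 298.8  62. ]
grip [7, 8, 23, 9, 189] [18.5, 12.3] [532.7 233.4  84. ]
```

View pics/crop0.png

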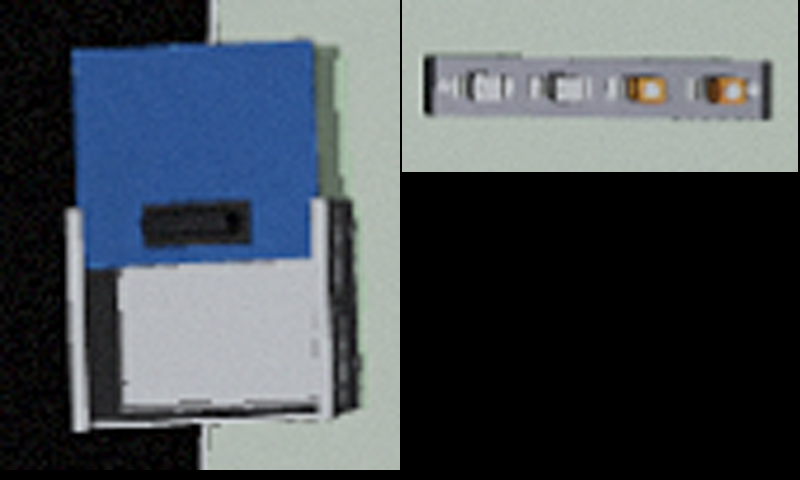

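Request:
drive_tool([
  {"tx": 0.01,"ty": -0.034,"rz": -0.05},
  {"tx": 0.01,"ty": -0.034,"rz": -0.05},
  {"tx": 0.01,"ty": -0.034,"rz": -0.05},
  {"tx": 0.01,"ty": -0.034,"rz": -0.05},
  {"tx": 0.01,"ty": -0.034,"rz": -0.05},
  {"tx": 0.01,"ty": -0.034,"rz": -0.05},
  {"tx": 0.01,"ty": -0.034,"rz": -0.05},
  {"tx": 0.01,"ty": -0.034,"rz": -0.05},
  {"tx": 0.01,"ty": -0.034,"rz": -0.05},
  {"tx": 0.01,"ty": -0.034,"rz": -0.05},
  {"tx": 0.01,"ty": -0.034,"rz": -0.05},
  {"tx": 0.01,"ty": -0.034,"rz": -0.05},
  {"tx": 0.01,"ty": -0.034,"rz": -0.05},
  {"tx": 0.01,"ty": -0.034,"rz": -0.05},
  {"tx": 0.01,"ty": -0.034,"rz": -0.05},
  {"tx": 0.01,"ty": -0.034,"rz": -0.05},
  {"tx": 0.01,"ty": -0.034,"rz": -0.05},
  {"tx": 0.01,"ty": -0.034,"rz": -0.05},
  {"tx": 0.01,"ty": -0.034,"rz": -0.05},
  {"tx": 0.01,"ty": -0.034,"rz": -0.05},
], fingers=0.05)

```text
invalid input
```

Request:
drive_tool([
  {"tx": 0.01,"ty": -0.034,"tz": 0,"rx": 0,"ry": 0,"rz": -0.05},
  {"tx": 0.01,"ty": -0.034,"tz": 0,"rx": 0,"ry": 0,"rz": -0.05},
], fingers=0.05, force=40)

```text
clock: 0.27
eef_pos: [260.7, 508.1, 230.3]
tool_rot: [0.246, 0.969, -0.001, -0.0]
ft_force: [0.9, 0.6, -0.0]
grip_width: 0.748
gripper_force: 0.0
```

Request:
drive_tool([
  {"tx": 0.01,"ty": -0.034,"tz": 0,"rx": 0,"ry": 0,"rz": -0.05},
  {"tx": 0.01,"ty": -0.034,"tz": 0,"rx": 0,"ry": 0,"rz": -0.05},
  {"tx": 0.01,"ty": -0.034,"tz": 0,"rx": 0,"ry": 0,"rz": -0.05},
  {"tx": 0.01,"ty": -0.034,"tz": 0,"rx": 0,"ry": 0,"rz": -0.05},
  {"tx": 0.01,"ty": -0.034,"tz": 0,"rx": 0,"ry": 0,"rz": -0.05},
  {"tx": 0.01,"ty": -0.034,"tz": 0,"rx": 0,"ry": 0,"rz": -0.05},
  {"tx": 0.01,"ty": -0.034,"tz": 0,"rx": 0,"ry": 0,"rz": -0.05},
  {"tx": 0.01,"ty": -0.034,"tz": 0,"rx": 0,"ry": 0,"rz": -0.05},
  {"tx": 0.01,"ty": -0.034,"tz": 0,"rx": 0,"ry": 0,"rz": -0.05},
  {"tx": 0.01,"ty": -0.034,"tz": 0,"rx": 0,"ry": 0,"rz": -0.05},
  {"tx": 0.01,"ty": -0.034,"tz": 0,"rx": 0,"ry": 0,"rz": -0.05},
  {"tx": 0.01,"ty": -0.034,"tz": 0,"rx": 0,"ry": 0,"rz": -0.05},
  {"tx": 0.01,"ty": -0.034,"tz": 0,"rx": 0,"ry": 0,"rz": -0.05},
  {"tx": 0.01,"ty": -0.034,"tz": 0,"rx": 0,"ry": 0,"rz": -0.05},
  {"tx": 0.01,"ty": -0.034,"tz": 0,"rx": 0,"ry": 0,"rz": -0.05},
  {"tx": 0.01,"ty": -0.034,"tz": 0,"rx": 0,"ry": 0,"rz": -0.05},
  {"tx": 0.01,"ty": -0.034,"tz": 0,"rx": 0,"ry": 0,"rz": -0.05},
  {"tx": 0.01,"ty": -0.034,"tz": 0,"rx": 0,"ry": 0,"rz": -0.05},
  {"tx": 0.01,"ty": -0.034,"tz": 0,"rx": 0,"ry": 0,"rz": -0.05},
  {"tx": 0.01,"ty": -0.034,"tz": 0,"rx": 0,"ry": 0,"rz": -0.05},
], fingers=0.05, force=40)

```text
clock: 1.93
eef_pos: [461.7, -173.2, 231.3]
tool_rot: [0.681, 0.732, 0.0, 0.0]
ft_force: [0.6, 0.5, 0.4]
grip_width: 0.591
gripper_force: 0.0
```

Request:
drive_tool([
  {"tx": 0.0105,"ty": -0.014,"tz": -0.02,"rx": 0,"ry": 0,"rz": -0.018},
  {"tx": 0.0105,"ty": -0.014,"tz": -0.02,"rx": 0,"ry": 0,"rz": -0.018},
  {"tx": 0.0105,"ty": -0.014,"tz": -0.02,"rx": 0,"ry": 0,"rz": -0.018},
  {"tx": 0.0105,"ty": -0.014,"tz": -0.02,"rx": 0,"ry": 0,"rz": -0.018},
  {"tx": 0,"ty": 0,"tz": 0,"rx": 0,"ry": 0,"rz": 0},
  {"tx": 0,"ty": 0,"tz": 0,"rx": 0,"ry": 0,"rz": 0},
], fingers=0.05, force=40)

```text
clock: 2.43
eef_pos: [502.8, -228.0, 150.2]
tool_rot: [0.707, 0.707, -0.001, -0.001]
ft_force: [-0.6, -0.0, -0.1]
grip_width: 0.59
gripper_force: 0.0
```

Run:
```python
from h import *
P=robot.camera_params("wrist"); im=robot.camera("wrist"); cv2.imwrite("pics/w1.png",im)
print({k:np.round(v,3).tolist() for k,v in P.items()})
h=cv2.cvtColor(im,cv2.COLOR_BGR2HSV)
for s,c in blobs((h[...,0]<25)&(h[...,1]>120)&(h[...,2]>90),60):
    print(s,c,onz(P,*c,50).round(1)); x,y,w,hh=s[:4]
    for a in((x,y),(x+w,y),(x+w,y+hh),(x,y+hh)): print("  ",onz(P,*a,50).round(1))
```

```text
{'camera_matrix': [[334.741, 0.0, 253.469], [0.0, 334.741, 190.287], [0.0, 0.0, 1.0]], 'k1': -0.09, 'xyz': [503.537, -144.537, 292.385], 'rotation': [-0.166, 0.002, 0.001, 0.986]}
[250, 182, 16, 19, 179] [257.5, 190.3] [ 505.8 -228.3   50. ]
   [ 500.1 -221.6   50. ]
   [ 512.3 -221.6   50. ]
   [ 512.5 -237.    50. ]
   [ 500.1 -237.1   50. ]
[249, 235, 16, 17, 166] [256.3, 243.3] [ 505.1 -273.8   50. ]
   [ 499.2 -266.3   50. ]
   [ 512.  -266.3   50. ]
   [ 512.2 -281.9   50. ]
   [ 499.1 -281.9   50. ]
```

View pics/w1.png

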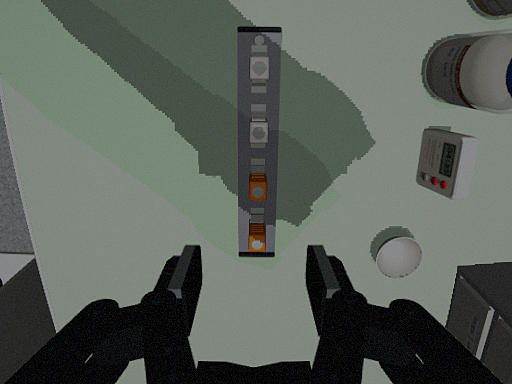

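Request:
drive_tool([
  {"tx": 0.003,"ty": -0.001,"tz": -0.03,"rx": 0,"ry": 0,"rz": 0.003},
  {"tx": 0,"ty": 0,"tz": -0.03,"rx": 0,"ry": 0,"rz": 0},
  {"tx": 0,"ty": 0,"tz": -0.03,"rx": 0,"ry": 0,"rz": 0},
  {"tx": 0,"ty": 0,"tz": -0.024,"rx": 0,"ry": 0,"rz": 0},
  {"tx": 0,"ty": 0,"tz": -0.01,"rx": 0,"ry": 0,"rz": 0},
  {"tx": 0,"ty": 0,"tz": 0,"rx": 0,"ry": 0,"rz": 0},
], fingers=0.05, force=40)

```text
clock: 2.98
eef_pos: [505.9, -227.8, 26.6]
tool_rot: [0.705, 0.709, -0.0, -0.001]
ft_force: [-0.2, 0.2, -0.1]
grip_width: 0.589
gripper_force: 0.0
```

Request:
drive_tool([
  {"tx": 0,"ty": 0,"tz": 0,"rx": 0,"ry": 0,"rz": 0},
  {"tx": 0,"ty": 0,"tz": 0,"rx": 0,"ry": 0,"rz": 0},
  {"tx": 0,"ty": 0,"tz": 0,"rx": 0,"ry": 0,"rz": 0},
  {"tx": 0,"ty": 0,"tz": 0,"rx": 0,"ry": 0,"rz": 0},
  {"tx": 0,"ty": 0,"tz": 0,"rx": 0,"ry": 0,"rz": 0},
  {"tx": 0,"ty": 0,"tz": 0,"rx": 0,"ry": 0,"rz": 0},
  {"tx": 0,"ty": 0,"tz": 0,"rx": 0,"ry": 0,"rz": 0},
  {"tx": 0,"ty": 0,"tz": 0,"rx": 0,"ry": 0,"rz": 0},
], fingers=0.005, force=60)

```text
clock: 3.65
eef_pos: [507.2, -228.8, 28.9]
tool_rot: [0.705, 0.709, 0.001, 0.001]
ft_force: [-4.0, 1.9, 14.0]
grip_width: 0.149
gripper_force: 58.3
```

Request:
drive_tool([
  {"tx": 0,"ty": 0,"tz": 0.003,"rx": 0,"ry": 0,"rz": 0},
  {"tx": 0,"ty": 0,"tz": 0.003,"rx": 0,"ry": 0,"rz": 0},
  {"tx": 0,"ty": 0,"tz": 0.003,"rx": 0,"ry": 0,"rz": 0},
  {"tx": 0,"ty": 0,"tz": 0.003,"rx": 0,"ry": 0,"rz": 0},
  {"tx": 0,"ty": 0,"tz": 0.004,"rx": 0,"ry": 0,"rz": 0},
  {"tx": 0,"ty": 0,"tz": 0.004,"rx": 0,"ry": 0,"rz": 0},
  {"tx": 0,"ty": 0,"tz": 0.005,"rx": 0,"ry": 0,"rz": 0},
  {"tx": 0,"ty": 0,"tz": 0.005,"rx": 0,"ry": 0,"rz": 0},
  {"tx": 0,"ty": 0,"tz": 0.01,"rx": 0,"ry": 0,"rz": 0},
  {"tx": 0,"ty": 0,"tz": 0.02,"rx": 0,"ry": 0,"rz": 0},
  {"tx": 0,"ty": 0,"tz": 0.03,"rx": 0,"ry": 0,"rz": 0},
  {"tx": 0,"ty": 0,"tz": 0.03,"rx": 0,"ry": 0,"rz": 0},
  {"tx": 0,"ty": 0,"tz": 0.02,"rx": 0,"ry": 0,"rz": 0},
  {"tx": 0,"ty": 0,"tz": 0,"rx": 0,"ry": 0,"rz": 0},
], fingers=0.005, force=60)

```text
clock: 4.82
eef_pos: [508.1, -229.5, 171.8]
tool_rot: [0.705, 0.709, 0.001, 0.002]
ft_force: [0.5, -0.3, -0.9]
grip_width: 0.149
gripper_force: 59.1
```

Run:
```python
from h import *
im=robot.camera("wrist"); cv2.imwrite("pics/w2.png",im)
```

```text
(no output)
```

View pics/w2.png

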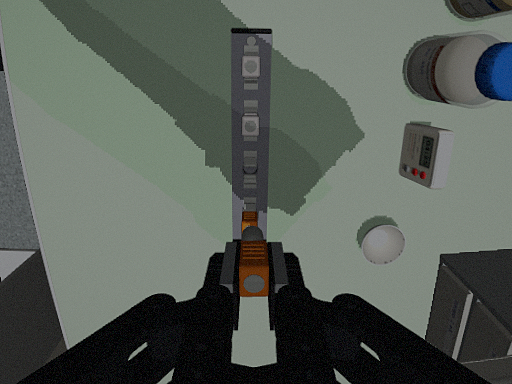

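The first cutter is held between the pads at (253,280) and its bore is empty. The white cutters at (251,66) and (251,127) have not moved. Next I carry it to the tin.

Request:
drive_tool([
  {"tx": -0.003,"ty": 0.0345,"tz": 0,"rx": 0,"ry": 0,"rz": 0.0045},
  {"tx": -0.003,"ty": 0.0345,"tz": 0,"rx": 0,"ry": 0,"rz": 0.0045},
  {"tx": -0.003,"ty": 0.0345,"tz": 0,"rx": 0,"ry": 0,"rz": 0.0045},
  {"tx": -0.003,"ty": 0.0345,"tz": 0,"rx": 0,"ry": 0,"rz": 0.0045},
  {"tx": -0.003,"ty": 0.0345,"tz": 0,"rx": 0,"ry": 0,"rz": 0.0045},
  {"tx": -0.003,"ty": 0.0345,"tz": 0,"rx": 0,"ry": 0,"rz": 0.0045},
  {"tx": -0.003,"ty": 0.0345,"tz": 0,"rx": 0,"ry": 0,"rz": 0.0045},
  {"tx": -0.003,"ty": 0.0345,"tz": 0,"rx": 0,"ry": 0,"rz": 0.0045},
  {"tx": -0.003,"ty": 0.0345,"tz": 0,"rx": 0,"ry": 0,"rz": 0.0045},
  {"tx": -0.003,"ty": 0.0345,"tz": 0,"rx": 0,"ry": 0,"rz": 0.0045},
  {"tx": -0.003,"ty": 0.0345,"tz": 0,"rx": 0,"ry": 0,"rz": 0.0045},
  {"tx": -0.003,"ty": 0.0345,"tz": 0,"rx": 0,"ry": 0,"rz": 0.0045},
  {"tx": -0.003,"ty": 0.0345,"tz": 0,"rx": 0,"ry": 0,"rz": 0.0045},
  {"tx": -0.002,"ty": 0.0345,"tz": 0,"rx": 0,"ry": 0,"rz": 0.0045},
  {"tx": 0,"ty": 0,"tz": 0,"rx": 0,"ry": 0,"rz": 0},
  {"tx": 0,"ty": 0,"tz": 0,"rx": 0,"ry": 0,"rz": 0},
], fingers=0.005, force=60)

```text
clock: 6.2
eef_pos: [464.7, 255.9, 166.5]
tool_rot: [0.681, 0.732, -0.001, -0.0]
ft_force: [0.0, -1.0, -0.3]
grip_width: 0.152
gripper_force: 59.1
```

Run:
```python
from h import *
P=robot.camera_params("wrist"); im=robot.camera("wrist"); cv2.imwrite("pics/w3.png",im); print({k:np.round(P[k],3).tolist() for k in("xyz","rotation")})
```

```text
{'xyz': [459.269, 339.3, 308.655], 'rotation': [-0.166, -0.005, 0.035, 0.986]}
```

View pics/w3.png

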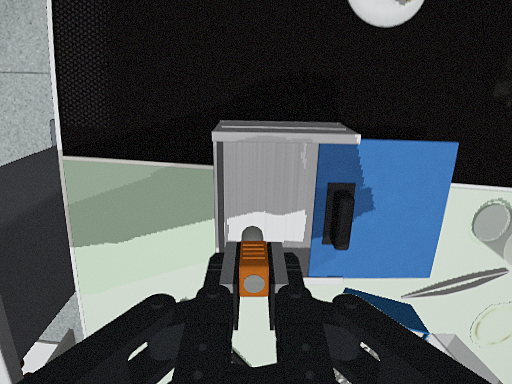

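The cutter is held at (253,280) above the tin mouth. The tin's near wall is at about column 216. The cover's edge runs from (319,143) to (309,277), and its grip is near (342,218).

Run:
```python
from h import *
P=robot.camera_params("wrist")
for n,u,v,z in[("cov edge",319,143,62),("cov edge",309,277,62),("cov back",458,142,62),("cov back",430,278,62),("near wall",216,142,58),("near wall",217,248,58),("rail+",215,130,65),("rail+ far",360,137,65),("rail- ",342,281,65)]: print(n,onz(P,u,v,z).round(1))
im=cv2.imread("pics/w3.png");h=cv2.cvtColor(im,cv2.COLOR_BGR2HSV)[170:255,320:362]
for s,c in blobs(h[...,2]<25,60)+blobs((h[...,2]<75)&(h[...,1]<120),100):
  print(s,c,onz(P,c[0]+320,c[1]+170,84).round(1))
```

```text
cov edge [511.6 293.1  62. ]
cov edge [518.7 176.6  62. ]
cov back [619.9 302.6  62. ]
cov back [627.7 180.9  62. ]
near wall [434.4 287.7  58. ]
near wall [438.1 197.3  58. ]
rail+ [434.1 297.9  65. ]
rail+ far [540.9 300.5  65. ]
rail-  [547.1 176.1  65. ]
[9, 19, 25, 59, 438] [16.8, 42.7] [526.8 246.9  84. ]
[2, 13, 33, 67, 1496] [18.8, 44.4] [528.5 245.7  84. ]
```

Request:
drive_tool([
  {"tx": 0.005,"ty": 0.001,"tz": -0.03,"rx": 0,"ry": 0,"rz": 0},
  {"tx": 0.005,"ty": 0.001,"tz": -0.03,"rx": 0,"ry": 0,"rz": 0},
  {"tx": 0,"ty": 0,"tz": -0.03,"rx": 0,"ry": 0,"rz": 0},
  {"tx": 0,"ty": 0,"tz": -0.018,"rx": 0,"ry": 0,"rz": 0},
  {"tx": 0,"ty": 0,"tz": -0.008,"rx": 0,"ry": 0,"rz": 0},
  {"tx": 0,"ty": 0,"tz": 0,"rx": 0,"ry": 0,"rz": 0},
  {"tx": 0,"ty": 0,"tz": 0,"rx": 0,"ry": 0,"rz": 0},
], fingers=0.005, force=60)

```text
clock: 6.83
eef_pos: [476.0, 255.7, 51.9]
tool_rot: [0.683, 0.73, -0.0, 0.0]
ft_force: [0.2, -0.1, 0.4]
grip_width: 0.148
gripper_force: 59.1
```

Request:
drive_tool([
  {"tx": 0,"ty": 0,"tz": 0,"rx": 0,"ry": 0,"rz": 0},
  {"tx": 0,"ty": 0,"tz": 0,"rx": 0,"ry": 0,"rz": 0},
  {"tx": 0,"ty": 0,"tz": 0,"rx": 0,"ry": 0,"rz": 0},
  {"tx": 0,"ty": 0,"tz": 0,"rx": 0,"ry": 0,"rz": 0},
  {"tx": 0,"ty": 0,"tz": 0.03,"rx": 0,"ry": 0,"rz": 0},
  {"tx": 0,"ty": 0,"tz": 0.03,"rx": 0,"ry": 0,"rz": 0},
  {"tx": 0,"ty": 0,"tz": 0.03,"rx": 0,"ry": 0,"rz": 0},
], fingers=0.028, force=60)

```text
clock: 7.42
eef_pos: [475.3, 256.1, 142.5]
tool_rot: [0.683, 0.731, -0.0, 0.0]
ft_force: [0.3, 0.2, -0.1]
grip_width: 0.33
gripper_force: 0.0
```

Request:
drive_tool([
  {"tx": 0.0022,"ty": -0.03,"tz": 0.02,"rx": 0,"ry": 0,"rz": -0.0045},
  {"tx": 0.0022,"ty": -0.038,"tz": 0,"rx": 0,"ry": 0,"rz": -0.0045},
  {"tx": 0.0022,"ty": -0.038,"tz": 0,"rx": 0,"ry": 0,"rz": -0.0045},
  {"tx": 0.0022,"ty": -0.038,"tz": 0,"rx": 0,"ry": 0,"rz": -0.0045},
  {"tx": 0.0022,"ty": -0.038,"tz": 0,"rx": 0,"ry": 0,"rz": -0.0045},
  {"tx": 0.0022,"ty": -0.038,"tz": 0,"rx": 0,"ry": 0,"rz": -0.0045},
  {"tx": 0.0022,"ty": -0.038,"tz": 0,"rx": 0,"ry": 0,"rz": -0.0045},
  {"tx": 0.0022,"ty": -0.038,"tz": 0,"rx": 0,"ry": 0,"rz": -0.0045},
  {"tx": 0.0022,"ty": -0.038,"tz": 0,"rx": 0,"ry": 0,"rz": -0.0045},
  {"tx": 0.0022,"ty": -0.038,"tz": 0,"rx": 0,"ry": 0,"rz": -0.0045},
  {"tx": 0.0022,"ty": -0.038,"tz": 0,"rx": 0,"ry": 0,"rz": -0.0045},
  {"tx": 0.0022,"ty": -0.038,"tz": 0,"rx": 0,"ry": 0,"rz": -0.0045},
  {"tx": 0.0022,"ty": -0.038,"tz": 0,"rx": 0,"ry": 0,"rz": -0.0045},
  {"tx": 0.0022,"ty": -0.038,"tz": 0,"rx": 0,"ry": 0,"rz": -0.0045},
  {"tx": 0,"ty": -0.006,"tz": 0,"rx": 0,"ry": 0,"rz": 0},
  {"tx": 0,"ty": 0,"tz": 0,"rx": 0,"ry": 0,"rz": 0},
  {"tx": 0,"ty": 0,"tz": 0,"rx": 0,"ry": 0,"rz": 0},
], fingers=0.05, force=60)

```text
clock: 8.83
eef_pos: [506.2, -273.5, 161.2]
tool_rot: [0.706, 0.709, -0.0, -0.0]
ft_force: [0.2, 0.8, -0.7]
grip_width: 0.586
gripper_force: 0.0
```

Request:
drive_tool([
  {"tx": 0,"ty": 0,"tz": -0.035,"rx": 0,"ry": 0,"rz": 0},
  {"tx": 0,"ty": 0,"tz": -0.035,"rx": 0,"ry": 0,"rz": 0},
  {"tx": 0,"ty": 0,"tz": -0.035,"rx": 0,"ry": 0,"rz": 0},
  {"tx": 0,"ty": 0,"tz": -0.018,"rx": 0,"ry": 0,"rz": 0},
  {"tx": 0,"ty": 0,"tz": -0.01,"rx": 0,"ry": 0,"rz": 0},
  {"tx": 0,"ty": 0,"tz": 0,"rx": 0,"ry": 0,"rz": 0},
], fingers=0.05, force=60)

```text
clock: 9.33
eef_pos: [505.9, -271.9, 26.9]
tool_rot: [0.705, 0.709, -0.0, -0.001]
ft_force: [-1.1, -0.1, 0.3]
grip_width: 0.587
gripper_force: 0.0
```

Request:
drive_tool([
  {"tx": 0,"ty": 0,"tz": 0,"rx": 0,"ry": 0,"rz": 0},
  {"tx": 0,"ty": 0,"tz": 0,"rx": 0,"ry": 0,"rz": 0},
  {"tx": 0,"ty": 0,"tz": 0,"rx": 0,"ry": 0,"rz": 0},
  {"tx": 0,"ty": 0,"tz": 0,"rx": 0,"ry": 0,"rz": 0},
  {"tx": 0,"ty": 0,"tz": 0,"rx": 0,"ry": 0,"rz": 0},
  {"tx": 0,"ty": 0,"tz": 0,"rx": 0,"ry": 0,"rz": 0},
  {"tx": 0,"ty": 0,"tz": 0,"rx": 0,"ry": 0,"rz": 0},
  {"tx": 0,"ty": 0,"tz": 0,"rx": 0,"ry": 0,"rz": 0},
], fingers=0.005, force=60)

```text
clock: 10.0
eef_pos: [506.9, -273.8, 29.7]
tool_rot: [0.705, 0.709, 0.001, 0.001]
ft_force: [-2.2, 1.5, 10.3]
grip_width: 0.149
gripper_force: 58.3
```

Request:
drive_tool([
  {"tx": 0,"ty": 0,"tz": 0.003,"rx": 0,"ry": 0,"rz": 0},
  {"tx": 0,"ty": 0,"tz": 0.003,"rx": 0,"ry": 0,"rz": 0},
  {"tx": 0,"ty": 0,"tz": 0.003,"rx": 0,"ry": 0,"rz": 0},
  {"tx": 0,"ty": 0,"tz": 0.003,"rx": 0,"ry": 0,"rz": 0},
  {"tx": 0,"ty": 0,"tz": 0.004,"rx": 0,"ry": 0,"rz": 0},
  {"tx": 0,"ty": 0,"tz": 0.004,"rx": 0,"ry": 0,"rz": 0},
  {"tx": 0,"ty": 0,"tz": 0.005,"rx": 0,"ry": 0,"rz": 0},
  {"tx": 0,"ty": 0,"tz": 0.005,"rx": 0,"ry": 0,"rz": 0},
  {"tx": 0,"ty": 0,"tz": 0.01,"rx": 0,"ry": 0,"rz": 0},
  {"tx": 0,"ty": 0,"tz": 0.02,"rx": 0,"ry": 0,"rz": 0},
  {"tx": 0,"ty": 0,"tz": 0.03,"rx": 0,"ry": 0,"rz": 0},
  {"tx": 0,"ty": 0,"tz": 0.03,"rx": 0,"ry": 0,"rz": 0},
  {"tx": 0,"ty": 0,"tz": 0.02,"rx": 0,"ry": 0,"rz": 0},
  {"tx": 0,"ty": 0,"tz": 0,"rx": 0,"ry": 0,"rz": 0},
], fingers=0.005, force=60)

```text
clock: 11.17
eef_pos: [507.8, -274.7, 173.0]
tool_rot: [0.705, 0.709, 0.001, 0.003]
ft_force: [-0.1, 0.2, -0.6]
grip_width: 0.144
gripper_force: 59.1
```

Request:
drive_tool([
  {"tx": -0.0023,"ty": 0.0345,"tz": 0,"rx": 0,"ry": 0,"rz": 0.0045},
  {"tx": -0.0023,"ty": 0.0345,"tz": 0,"rx": 0,"ry": 0,"rz": 0.0045},
  {"tx": -0.0023,"ty": 0.0345,"tz": 0,"rx": 0,"ry": 0,"rz": 0.0045},
  {"tx": -0.0023,"ty": 0.0345,"tz": 0,"rx": 0,"ry": 0,"rz": 0.0045},
  {"tx": -0.0023,"ty": 0.0345,"tz": 0,"rx": 0,"ry": 0,"rz": 0.0045},
  {"tx": -0.0023,"ty": 0.0345,"tz": 0,"rx": 0,"ry": 0,"rz": 0.0045},
  {"tx": -0.0023,"ty": 0.0345,"tz": 0,"rx": 0,"ry": 0,"rz": 0.0045},
  {"tx": -0.0023,"ty": 0.0345,"tz": 0,"rx": 0,"ry": 0,"rz": 0.0045},
  {"tx": -0.0023,"ty": 0.0345,"tz": 0,"rx": 0,"ry": 0,"rz": 0.0045},
  {"tx": -0.0023,"ty": 0.0345,"tz": 0,"rx": 0,"ry": 0,"rz": 0.0045},
  {"tx": -0.0023,"ty": 0.0345,"tz": 0,"rx": 0,"ry": 0,"rz": 0.0045},
  {"tx": -0.0023,"ty": 0.0345,"tz": 0,"rx": 0,"ry": 0,"rz": 0.0045},
  {"tx": -0.0023,"ty": 0.0345,"tz": 0,"rx": 0,"ry": 0,"rz": 0.0045},
  {"tx": -0.002,"ty": 0.0345,"tz": 0,"rx": 0,"ry": 0,"rz": 0.0045},
  {"tx": 0,"ty": 0,"tz": 0,"rx": 0,"ry": 0,"rz": 0},
  {"tx": 0,"ty": 0,"tz": 0,"rx": 0,"ry": 0,"rz": 0},
], fingers=0.005, force=60)

```text
clock: 12.5
eef_pos: [473.9, 211.1, 168.2]
tool_rot: [0.681, 0.732, -0.0, -0.0]
ft_force: [0.1, -0.3, 0.2]
grip_width: 0.148
gripper_force: 59.1
```

Request:
drive_tool([
  {"tx": 0.003,"ty": 0,"tz": -0.03,"rx": 0,"ry": 0,"rz": 0},
  {"tx": 0,"ty": 0,"tz": -0.03,"rx": 0,"ry": 0,"rz": 0},
  {"tx": 0,"ty": 0,"tz": -0.03,"rx": 0,"ry": 0,"rz": 0},
  {"tx": 0,"ty": 0,"tz": -0.018,"rx": 0,"ry": 0,"rz": 0},
  {"tx": 0,"ty": 0,"tz": -0.009,"rx": 0,"ry": 0,"rz": 0},
  {"tx": 0,"ty": 0,"tz": 0,"rx": 0,"ry": 0,"rz": 0},
  {"tx": 0,"ty": 0,"tz": 0,"rx": 0,"ry": 0,"rz": 0},
], fingers=0.005, force=60)

```text
clock: 13.08
eef_pos: [477.9, 208.8, 52.0]
tool_rot: [0.683, 0.73, 0.0, 0.0]
ft_force: [0.2, 1.5, -0.1]
grip_width: 0.145
gripper_force: 59.1
```

Request:
drive_tool([
  {"tx": 0,"ty": 0,"tz": 0,"rx": 0,"ry": 0,"rz": 0},
  {"tx": 0,"ty": 0,"tz": 0,"rx": 0,"ry": 0,"rz": 0},
  {"tx": 0,"ty": 0,"tz": 0,"rx": 0,"ry": 0,"rz": 0},
  {"tx": 0,"ty": 0,"tz": 0,"rx": 0,"ry": 0,"rz": 0},
  {"tx": 0,"ty": 0,"tz": 0.03,"rx": 0,"ry": 0,"rz": 0},
  {"tx": 0,"ty": 0,"tz": 0.03,"rx": 0,"ry": 0,"rz": 0},
  {"tx": 0,"ty": 0,"tz": 0.03,"rx": 0,"ry": 0,"rz": 0},
  {"tx": 0,"ty": -0.02,"tz": 0.03,"rx": 0,"ry": 0,"rz": 0},
  {"tx": 0,"ty": -0.03,"tz": 0,"rx": 0,"ry": 0,"rz": 0},
  {"tx": 0,"ty": 0,"tz": 0,"rx": 0,"ry": 0,"rz": 0},
  {"tx": 0,"ty": 0,"tz": 0,"rx": 0,"ry": 0,"rz": 0},
], fingers=0.028, force=60)

```text
clock: 14.0
eef_pos: [477.6, 158.4, 171.9]
tool_rot: [0.683, 0.73, 0.001, -0.0]
ft_force: [0.9, 0.9, -0.6]
grip_width: 0.332
gripper_force: 0.0
```

Run:
```python
from h import *
P=robot.camera_params("wrist"); im=robot.camera("wrist"); cv2.imwrite("pics/w4.png",im); print({k:np.round(P[k],3).tolist() for k in("xyz","rotation")})
h=cv2.cvtColor(im,cv2.COLOR_BGR2HSV)
print(blobs((h[...,0]<25)&(h[...,1]>120)&(h[...,2]>90),60))
```

```text
{'xyz': [472.358, 241.543, 314.266], 'rotation': [-0.165, -0.006, 0.032, 0.986]}
[([263, 46, 18, 23, 243], [270.9, 57.2]), ([260, 110, 15, 9, 90], [267.0, 112.7]), ([259, 122, 16, 8, 75], [266.3, 126.6])]
```

View pics/w4.png

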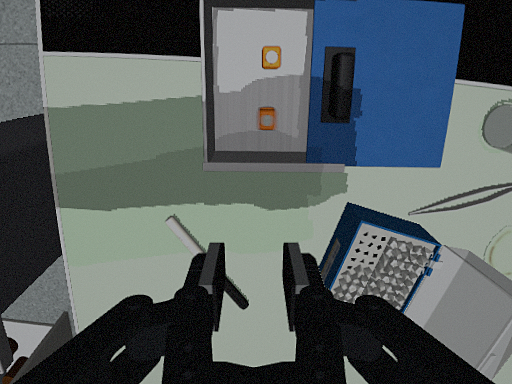

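Both orange cutters stand in the tin at (271,57) and (267,115). The cover grip's base starts at column 322 and its top spans about columns 333–353. Next I locate the grip.

Run:
```python
from h import *
P=robot.camera_params("wrist")
for n,u,v,z in[("base",325,45,62),("base",321,122,62),("toplf",334,55,84),("topr",353,54,84),("topl",331,118,84),("topr",350,119,84),("near wall",205,10,58),("near wall",206,166,58),("edge",313,20,62),("edge",306,163,62)]: print(n,onz(P,u,v,z).round(1))
```

```text
base [520.9 267.6  62. ]
base [524.7 213.4  62. ]
toplf [523.3 259.8  84. ]
topr [535.7 261.5  84. ]
topl [526.6 219.1  84. ]
topr [539.8 219.5  84. ]
near wall [435.2 285.5  58. ]
near wall [439.1 172.4  58. ]
edge [510.7 283.4  62. ]
edge [517.  181.1  62. ]
```

Request:
drive_tool([
  {"tx": 0.018,"ty": 0.027,"tz": 0,"rx": 0,"ry": 0,"rz": 0},
  {"tx": 0.018,"ty": 0.027,"tz": 0,"rx": 0,"ry": 0,"rz": 0},
  {"tx": 0.018,"ty": 0.027,"tz": 0,"rx": 0,"ry": 0,"rz": 0},
  {"tx": 0,"ty": 0,"tz": 0,"rx": 0,"ry": 0,"rz": 0},
  {"tx": 0,"ty": 0,"tz": -0.03,"rx": 0,"ry": 0,"rz": 0},
  {"tx": 0,"ty": 0,"tz": -0.03,"rx": 0,"ry": 0,"rz": 0},
  {"tx": 0,"ty": 0,"tz": -0.02,"rx": 0,"ry": 0,"rz": 0},
  {"tx": 0,"ty": 0,"tz": -0.013,"rx": 0,"ry": 0,"rz": 0},
  {"tx": 0,"ty": 0,"tz": -0.008,"rx": 0,"ry": 0,"rz": 0},
  {"tx": 0,"ty": 0,"tz": 0,"rx": 0,"ry": 0,"rz": 0},
  {"tx": 0,"ty": 0,"tz": 0,"rx": 0,"ry": 0,"rz": 0},
], fingers=0.045, force=30)

```text
clock: 14.97
eef_pos: [531.7, 240.7, 70.8]
tool_rot: [0.683, 0.731, 0.0, 0.0]
ft_force: [-0.6, 0.4, 1.3]
grip_width: 0.53
gripper_force: 0.0
```

Request:
drive_tool([
  {"tx": 0,"ty": 0,"tz": 0,"rx": 0,"ry": 0,"rz": 0},
  {"tx": 0,"ty": 0,"tz": 0,"rx": 0,"ry": 0,"rz": 0},
  {"tx": 0,"ty": 0,"tz": 0,"rx": 0,"ry": 0,"rz": 0},
  {"tx": 0,"ty": 0,"tz": 0,"rx": 0,"ry": 0,"rz": 0},
  {"tx": 0,"ty": 0,"tz": 0,"rx": 0,"ry": 0,"rz": 0},
  {"tx": 0,"ty": 0,"tz": 0,"rx": 0,"ry": 0,"rz": 0},
  {"tx": 0,"ty": 0,"tz": 0,"rx": 0,"ry": 0,"rz": 0},
], fingers=0.003, force=30)

```text
clock: 15.55
eef_pos: [532.0, 240.8, 71.3]
tool_rot: [0.683, 0.731, 0.001, 0.0]
ft_force: [-0.9, -0.3, 7.9]
grip_width: 0.127
gripper_force: 32.9
```

Request:
drive_tool([
  {"tx": -0.007,"ty": -0.0005,"tz": 0,"rx": 0,"ry": 0,"rz": 0},
  {"tx": -0.007,"ty": -0.0005,"tz": 0,"rx": 0,"ry": 0,"rz": 0},
  {"tx": -0.007,"ty": -0.0005,"tz": 0,"rx": 0,"ry": 0,"rz": 0},
  {"tx": -0.007,"ty": -0.0005,"tz": 0,"rx": 0,"ry": 0,"rz": 0},
  {"tx": -0.007,"ty": -0.0005,"tz": 0,"rx": 0,"ry": 0,"rz": 0},
  {"tx": -0.007,"ty": -0.0005,"tz": 0,"rx": 0,"ry": 0,"rz": 0},
  {"tx": -0.007,"ty": -0.0005,"tz": 0,"rx": 0,"ry": 0,"rz": 0},
  {"tx": -0.007,"ty": -0.0005,"tz": 0,"rx": 0,"ry": 0,"rz": 0},
  {"tx": -0.007,"ty": -0.0005,"tz": 0,"rx": 0,"ry": 0,"rz": 0},
  {"tx": -0.005,"ty": -0.0003,"tz": 0,"rx": 0,"ry": 0,"rz": 0},
  {"tx": 0,"ty": 0,"tz": 0,"rx": 0,"ry": 0,"rz": 0},
  {"tx": 0,"ty": 0,"tz": 0,"rx": 0,"ry": 0,"rz": 0},
], fingers=0.003, force=30)

```text
clock: 16.55
eef_pos: [463.3, 236.9, 71.3]
tool_rot: [0.682, 0.731, 0.001, -0.0]
ft_force: [-1.1, 5.2, 9.8]
grip_width: 0.129
gripper_force: 33.2
```

Request:
drive_tool([
  {"tx": -0.002,"ty": 0,"tz": 0,"rx": 0,"ry": 0,"rz": 0},
  {"tx": -0.002,"ty": 0,"tz": 0,"rx": 0,"ry": 0,"rz": 0},
  {"tx": -0.002,"ty": 0,"tz": 0,"rx": 0,"ry": 0,"rz": 0},
  {"tx": 0,"ty": 0,"tz": 0,"rx": 0,"ry": 0,"rz": 0},
], fingers=0.003, force=30)

```text
clock: 16.88
eef_pos: [457.5, 236.6, 71.3]
tool_rot: [0.683, 0.731, 0.001, -0.0]
ft_force: [-1.0, 4.2, 11.0]
grip_width: 0.136
gripper_force: 33.3
```

Request:
drive_tool([
  {"tx": -0.002,"ty": 0,"tz": 0,"rx": 0,"ry": 0,"rz": 0},
  {"tx": -0.002,"ty": 0,"tz": 0,"rx": 0,"ry": 0,"rz": 0},
  {"tx": 0,"ty": 0,"tz": 0,"rx": 0,"ry": 0,"rz": 0},
], fingers=0.003, force=30)

```text
clock: 17.13
eef_pos: [453.8, 236.5, 71.3]
tool_rot: [0.683, 0.731, 0.001, 0.0]
ft_force: [1.0, 3.0, 8.8]
grip_width: 0.133
gripper_force: 33.2
```

Request:
drive_tool([
  {"tx": -0.002,"ty": 0,"tz": 0,"rx": 0,"ry": 0,"rz": 0},
  {"tx": -0.002,"ty": 0,"tz": 0,"rx": 0,"ry": 0,"rz": 0},
  {"tx": 0,"ty": 0,"tz": 0,"rx": 0,"ry": 0,"rz": 0},
], fingers=0.003, force=30)

```text
clock: 17.38
eef_pos: [453.3, 236.4, 71.5]
tool_rot: [0.683, 0.73, 0.004, 0.003]
ft_force: [27.7, 5.5, -18.1]
grip_width: 0.132
gripper_force: 30.5
```

Request:
drive_tool([
  {"tx": 0,"ty": 0,"tz": 0,"rx": 0,"ry": 0,"rz": 0},
  {"tx": 0,"ty": 0,"tz": 0,"rx": 0,"ry": 0,"rz": 0},
  {"tx": 0,"ty": 0,"tz": 0,"rx": 0,"ry": 0,"rz": 0},
  {"tx": 0,"ty": 0,"tz": 0,"rx": 0,"ry": 0,"rz": 0},
  {"tx": 0.002,"ty": 0,"tz": 0,"rx": 0,"ry": 0,"rz": 0},
  {"tx": 0,"ty": 0,"tz": 0.03,"rx": 0,"ry": 0,"rz": 0},
  {"tx": 0,"ty": 0,"tz": 0.035,"rx": 0,"ry": 0,"rz": 0},
  {"tx": 0,"ty": -0.03,"tz": 0.035,"rx": 0,"ry": 0,"rz": 0},
  {"tx": 0,"ty": -0.035,"tz": 0.03,"rx": 0,"ry": 0,"rz": 0},
  {"tx": 0,"ty": -0.035,"tz": 0.03,"rx": 0,"ry": 0,"rz": 0},
  {"tx": 0,"ty": -0.03,"tz": 0,"rx": 0,"ry": 0,"rz": 0},
  {"tx": 0,"ty": 0,"tz": 0,"rx": 0,"ry": 0,"rz": 0},
  {"tx": 0,"ty": 0,"tz": 0,"rx": 0,"ry": 0,"rz": 0},
], fingers=0.045, force=30)

```text
clock: 18.47
eef_pos: [451.5, 114.1, 221.6]
tool_rot: [0.684, 0.73, 0.001, -0.0]
ft_force: [0.1, 0.6, -0.8]
grip_width: 0.53
gripper_force: 0.0
```

Run:
```python
from h import *
w=robot.camera("wrist"); t=robot.camera("top")
cv2.imwrite("pics/end.png",np.hstack([cv2.resize(w,(400,300)),cv2.resize(t,(400,300))]))
```

```text
(no output)
```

View pics/end.png

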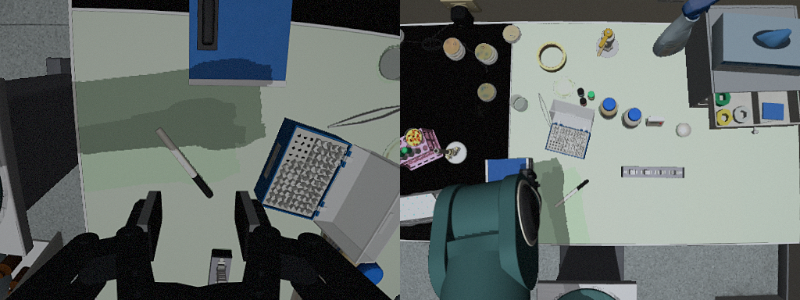

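The cover reaches the tin's near edge, the grip is at (207,22) in the left half, and the strip holds only the white cutters. The bystanders have not moved.

```bash
python3 -c "
from cell import robot
print(robot.close_job())"
```

```text
the job is handed in; nothing more can be done
None
```

Both used cutters are in the discard tin with its cover slid shut to the stop, the clean cutters are still in the strip, and the job was handed in at about 18.5 s; no verdict was returned.

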